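Cap the swarf jar

ROBOT

A 7-joint arm with a two-finger parallel gripper is mounted at the origin on the work surface. World frame = base frame: x ahead of the robot, y to its left, z up, the work surface at z = 0. Lengths are in m, angles in rad, forces in N, time in s.
With the tool pointing down it reaches from about 0.425 to 0.95 m from the base axis. Payload 4.7 kg.
Tool frame: the origin (TCP) lies between the finger pads; the fingertips stand 25 mm ahead of it and the grasp point (between the pads) lies 6 mm ahead of it; z points along the fingers, y is the line along which they close (so a half turn about z gives the same grasp; the last joint's range is limited). The gripper opens to 85 mm and grips with 20 to 120 N. Pads are 22 mm wide; open, the fingers measure 114 mm over their backs; the gripper's body (76 mm by 85 mm) begins 54 mm behind the grasp point. The pads swing forward as they close: fully open they stand 13 mm farther back than shut.
Start: joints at [1.189, 0.469, -0.049, 1.532, 0.024, 1.141, -0.082], TCP at [0.233, -0.633, 0.256] pointing down, gripper open.
Joint ranges: [-2.59, 2.59], [-0.33, 1.99], [-1.39, 1.29], [0.1, 2.45], [-1.04, 4.18], [0.21, 1.99], [-2.66, 2.66]. Speed limits (rad/s): [2.57, 2.57, 3.14, 3.14, 3.14, 3.14, 3.14].

INTERFACE

Orientations are given as a 3x3 rotation matrix whose columns are the frame's x, y, z axes.
In Python, from rig import * gives the robot as it stands. Calls block until the motion is done:
- movep(position, orientation): joint-space move of the TCP to a pose.
- move_l(position, attitude=None, feed=0.15, until_force=None): straight line of the TCP; attitude=None keeps the orientation; feed is the mean speed in m/s. With until_force (N) it stops when the force on the tool has changed by that much, and returns True; else False.
- move_joints(angles): joint-space move.
- command_gripper(opening, newtons=None): finger opening in m; newtons is the grip in N (None keeps the last); returns when the fingers have stopped.
- sleep(seconds).
- inverse_kinematics(position, orientation): joint angles nearest the present ones, or None.
- sense(): the state.
- camera(name): name is "scene" or "top" or "wrist"; returns (picture, depth): 480x640x3 uint8, red, green, blue; 480x640 float32, m along the optical axis (not along the pixel's ray), 0 where there is no reading.
- camera_params(name): a dict with "K" (3x3 intrinsics, pixels), "position" and "rotation" of the camera in the world; the wrist camera has in their place "tool_from_camera" (4x4, takes a point from camera to tool coordinates, whose origin is the TCP and whose axes are the flange's). Camera axes: x right, y down, z forward; pixel columns grow to the right and rows downward; lengths in m; the calibration is good to about 2 mm. A picture is of the moment at which its call begins: read the wrist's pose just before it. camera_params takes no time and is no camera call.
A pose or a line that the arm cannot do raises Unreachable and nothing moves.
- finish_job(): hands the job in; it is judged then, once.
The state is a dict: "time_s": time; "joint_pos": joint angles; "qd": joint speeds; "joint_efforts": joint torques, N m; "position": TCP position; "tcp_rot": TCP orientation; "wrist_force": force on the tool from outside, world axes, zero at the start; "ft_torque": the same for the moment, N m; "finger_gap": finger opening in m; "gripper_force": force on a finger pad.
Only numpy, scipy, OpenCV 4.12 (cv2) and the standard library are available. Lean on these libraries where they do the work, as an engineer would, in place of code of your own. Each camera call takes 0.05 s, during which the arm holds its last target. There are 200 camera calls.

TASK

The emptied glass swarf jar stands in its bench clamp on the playback desk and must be capped. Set the loose white screw lid squarely on its neck, turn it backward (anticlockwise seen from above) under light pressure until you feel the thread start drop, then screw it forward (clockwise) until it is snugly tight on the jar's sealing ring, and let go. It is glass: go gently, and leave everything else on the desk alone.

Things in the scene. Friction and masses are not known exactly. Their poses are not given: they have to be found in the camera images.
- lid_center (a point): White ribbed plastic screw lid, yellow ring on top, loose, lying open side down on the desk: 62 mm across, 20 mm high, about 45 g. This point is its centre, half-way up; z is its axis (up). The inside of its top is 7 mm above this point. Inside the foot of its 2.6 mm thick skirt (56.8 mm inside) are four lugs, 90 degrees apart, that enter the thread.
- jar_mouth (a point): Centre of the mouth of the open glass jar, at the top of its sealing ring, 114 mm above the desk; z up. Lid resting on the thread: its centre is 2 mm above (lugs at the thread starts) to 4 mm below this point. Turned backward it climbs 6 mm per 90 degrees, then drops 6 mm off the starts, once in 90 degrees. Lid down on the ring: its centre is 7 mm below this point.
- jar: Glass jar (72 mm body) held fast by a steel band in a grey clamp, foot 130 x 130 x 14 mm, fixed to the desk; origin under the foot's centre on the jar's axis, z up. Band screw on the +y side, out to 57 mm, 46 to 64 mm up. The neck's foot is 92 mm up. The glass sits any way round in its clamp: this attitude does not tell where the thread starts are.
- jar_rim: Orange rubber sealing ring, 46 mm wide, on the 47 mm neck; origin as jar; gives 1 mm at 10 N. Thread: right-handed, four starts, 54.4 mm over the crests, lead 24 mm a turn. From the drop forward the lid goes down 3 mm to the ring, bites about 85 degrees after the drop, then tightens 7 N per 10 degrees; 5 to 15 N is snug. The torque felt is under 0.06 N m before the bite, 0.1 to 0.15 N m when snug.
- disc_stand: Bystander: slotted oak stand, 138 x 150 mm, with four upright seven-inch aluminium acetate discs, 193 mm tall; fixed; origin under its centre.
- switch_box: Bystander: squat steel switch box, 110 x 80 x 50 mm, fixed; origin under its centre.
- start_button (a joint): Round red push button on the switch box, 0 is released, 0.005 m is fully pressed. To be left alone.
- head_dome: Bystander: clear glass dome on a dark wooden foot, 124 mm across, 142 mm tall, with a cutting head inside, loose; origin under its centre. To be left alone.
- pointer_knob: Bystander: loose brown bakelite pointer knob, 42 mm across, 17 mm high; origin under its centre.
- spider_adapter: Bystander: loose brass three-armed spider adapter, 38 mm across, 5 mm high; origin under its centre.
- dust_brush: Bystander: loose aluminium record brush, 95 x 22 x 22 mm; origin under its centre.
Not all that is in view belongs to the job. Of the things that look like the part that bears lid_center, the middle-sized one is meant.

How it is judged:
By the outcome, as a careful person would: the job done as asked, in the order asked, and still so for the second after the job is handed in, with the robot touching nothing.
It also fails if it takes over 54 s, if anything falls off the work surface, if the arm or the gripper's body presses on something with over 40 N, if the wrist force passes 120 N, or if a joint passes its speed limit or range.

## Working session

There is one attempt and no reset: what is moved stays moved. The work goes in short steps, each a Python script; the robot and the scene stay as the last script left them, time stands still between calls to the robot, and variables do not carry over. Pictures are saved under pics/ and viewed, at most 10 in all, crops included, and the job is handed in when it is done.

```bash
mkdir -p pics; ls
python3 - <<'E'
from rig import *
import cv2,numpy as np
s=sense();print(s)
for n in ("scene","top"):
    p,d=camera(n);np.savez(f"pics/{n}0.npz",p=p,d=d);cv2.imwrite(f"pics/{n}0.png",p[:,:,::-1]);print(n,camera_params(n))
print(camera_params("wrist"))
E
```

```text
pics
{'time_s': 0.0, 'joint_pos': array([ 1.18911557,  0.46947376, -0.04859681,  1.53368207,  0.02409596,
        1.14097925, -0.082304  ]), 'qd': array([ 0.00023998,  0.00024838,  0.000195  , -0.00034269, -0.00012377,
        0.00024023,  0.00075699]), 'joint_efforts': array([ 8.15547719e-04, -5.10312510e+01, -4.64810547e-02, -2.37709951e+01,
        1.07440675e-02,  7.71642110e-03, -8.62367564e-07]), 'position': array([ 0.23305136, -0.63293273,  0.25524459]), 'tcp_rot': array([[ 9.38406095e-01,  3.45533582e-01, -7.37813845e-04],
       [ 3.45534364e-01, -9.38404347e-01,  1.81255122e-03],
       [-6.60704051e-05, -1.95584915e-03, -9.99998085e-01]]), 'wrist_force': array([ 0.35887479,  0.30587093, -1.0001452 ]), 'ft_torque': array([ 0.01211257, -0.00504783,  0.00774416]), 'gripper_force': 0.0, 'finger_gap': 0.08527627816318652}
scene {'K': array([[529.74764063,   0.        , 318.20958795],
       [  0.        , 529.74764063, 236.30584982],
       [  0.        ,   0.        ,   1.        ]]), 'position': array([1.32632934, 1.06101193, 0.90887011]), 'rotation': array([[-0.80626789,  0.
[... 360 characters left out ...]
y([[ 4.27665992e-03, -9.88075966e-01,  1.53907750e-01],
       [-9.99663680e-01, -2.87585474e-04,  2.59315421e-02],
       [-2.55780718e-02, -1.53966888e-01, -9.87744886e-01]])}
{'K': array([[415.2964696 ,   0.        , 318.20030953],
       [  0.        , 415.2964696 , 240.35672016],
       [  0.        ,   0.        ,   1.        ]]), 'tool_from_camera': array([[ 2.35134896e-04, -9.48494042e-01, -3.16794883e-01,
         8.07600506e-02],
       [ 9.99999690e-01,  4.61264403e-04, -6.38809926e-04,
         1.07724900e-03],
       [ 7.52033611e-04, -3.16794634e-01,  9.48493856e-01,
        -1.17280491e-01],
       [ 0.00000000e+00,  0.00000000e+00,  0.00000000e+00,
         1.00000000e+00]])}
```

View pics/top0.png

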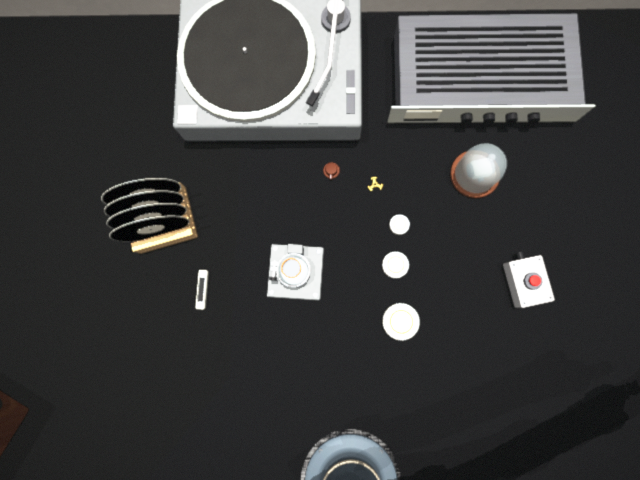

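View pics/scene0.png

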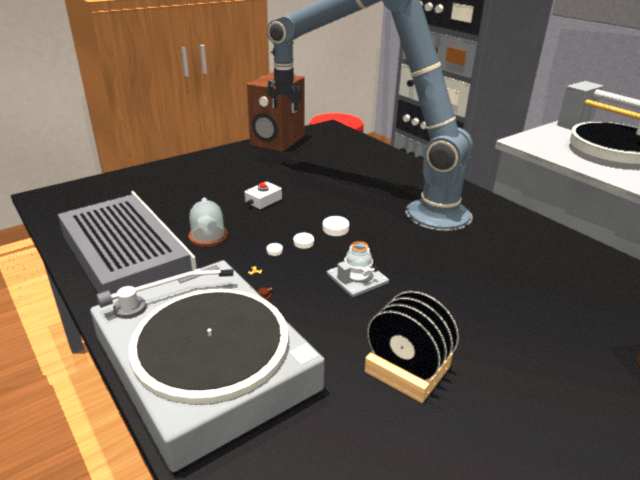

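The top view shows three white lids in a row: small at (400,224), middle at (396,265) and large at (401,322). The white-rimmed, orange-ringed jar at (293,270) is not a lid. I choose the middle one at (396,265); in the scene view the lids are at (275,249), (304,240) and (336,226), so it is (304,240). Next I triangulate it and the orange ring, then go close.

```bash
cat > h.py <<'E'
import numpy as np,cv2
def ray(cp,uv,T=None):
    d=np.linalg.inv(cp["K"])@np.array([uv[0],uv[1],1.])
    if T is not None: R,o=T
    else: R,o=cp["rotation"],cp["position"]
    d=R@d; return np.array(o),d/np.linalg.norm(d)
def wristT(cp,s):
    M=cp["tool_from_camera"]; return s["tcp_rot"]@M[:3,:3], s["position"]+s["tcp_rot"]@M[:3,3]
def onz(r,z): return r[0]+r[1]*(z-r[0][2])/r[1][2]
def tri(rs):
    A=sum(np.eye(3)-np.outer(d,d) for o,d in rs); b=sum((np.eye(3)-np.outer(d,d))@o for o,d in rs)
    return np.linalg.solve(A,b)
def hsv(p): return cv2.cvtColor(p,cv2.COLOR_RGB2HSV)
def orange(p): return cv2.inRange(hsv(p),(3,110,90),(20,255,255))
def white(p): return cv2.inRange(hsv(p),(0,0,130),(180,90,255))
def blobs(m,amin=30):
    n,l,st,c=cv2.connectedComponentsWithStats(m)
    return [(tuple(np.round(c[i],1)),st[i].tolist()) for i in range(1,n) if st[i][4]>=amin]
def near(m,uv,amin=30):
    return min(blobs(m,amin),key=lambda b:np.hypot(b[0][0]-uv[0],b[0][1]-uv[1]))
def Rz(yaw): # tool down, tool x axis at angle yaw
    c,s=np.cos(yaw),np.sin(yaw); return np.array([[c,s,0],[s,-c,0],[0,0,-1.]])
E
python3 - <<'E'
from rig import camera_params
from h import *
t=np.load("pics/top0.npz");s=np.load("pics/scene0.npz");ct,cs=camera_params("top"),camera_params("scene")
for nm,f,a,b in (("lid",white,(396,265),(304,240)),("ring",orange,(293,270),(360,246)),
   ("small",white,(400,224),(275,249)),("big",white,(401,322),(336,226))):
    x,y=near(f(t["p"]),a,8),near(f(s["p"]),b,8); r=ray(ct,x[0]),ray(cs,y[0])
    z=.114 if nm=="ring" else .02
    print(nm,x,y,"tri",tri(r).round(4),"top@z",onz(r[0],z).round(4),"scene@z",onz(r[1],z).round(4))
E
```

```text
lid ((np.float64(395.3), np.float64(264.3)), [382, 251, 28, 27, 583]) ((np.float64(303.3), np.float64(239.9)), [293, 232, 21, 17, 287]) tri [ 0.5052 -0.1128  0.0104] top@z [ 0.504  -0.1114  0.02  ] scene@z [ 0.5141 -0.1005  0.02  ]
ring ((np.float64(331.2), np.float64(169.4)), [323, 162, 17, 16, 194]) ((np.float64(359.3), np.float64(245.1)), [350, 241, 19, 10, 81]) tri [0.6164 0.1221 0.1921] top@z [0.7155 0.0446 0.114 ] scene@z [0.4873 0.1336 0.114 ]
small ((np.float64(399.1), np.float64(223.9)), [389, 214, 21, 21, 336]) ((np.float64(274.1), np.float64(248.7)), [266, 243, 17, 13, 179]) tri [ 0.6072 -0.1247  0.0083] top@z [ 0.6044 -0.1227  0.02  ] scene@z [ 0.6169 -0.1098  0.02  ]
big ((np.float64(400.8), np.float64(321.3)), [382, 303, 38, 38, 1108]) ((np.float64(335.5), np.float64(225.4)), [322, 216, 28, 20, 459]) tri [ 0.367  -0.1232  0.0128] top@z [ 0.3668 -0.1219  0.02  ] scene@z [ 0.375  -0.1139  0.02  ]
```

Run:
```python
from rig import *
from h import *
Y=1.84; cp=camera_params("wrist")
lid=np.array([.505,-.112]); jar=np.array([.487,.133])
def view(nm,pos,f,uvz):
    movep(pos,Rz(Y)); s=sense(); p,d=camera("wrist")
    cv2.imwrite(f"pics/{nm}.png",p[:,:,::-1]); np.savez(f"pics/{nm}.npz",p=p,d=d,pos=s["position"],rot=s["tcp_rot"])
    R,o=wristT(cp,s); q=R.T@(np.array(uvz)-o); uv=(cp["K"]@(q/q[2]))[:2]
    print(nm,s["time_s"],s["joint_pos"].round(2),"exp",uv.round(), [b for b in blobs(f(p),300)])
view("lidA",[*lid,.20],white,[*lid,.02])
view("lidB",[lid[0],lid[1]-.06,.20],white,[*lid,.02])
view("jarA",[*jar,.26],orange,[*jar,.114])
view("jarB",[jar[0],jar[1]-.06,.26],orange,[*jar,.114])
im=[cv2.resize(cv2.imread(f"pics/{n}.png"),(400,300)) for n in("lidA","lidB","jarA","jarB")]
cv2.imwrite("pics/m1.png",np.vstack([np.hstack(im[:2]),np.hstack(im[2:])]))
```

```text
lidA 2.2167 [ 0.65  0.34 -0.62  1.94  0.24  0.94  0.17] exp [318. 215.] [((np.float64(133.4), np.float64(174.1)), [68, 116, 126, 122, 6891]), ((np.float64(126.7), np.float64(180.2)), [92, 146, 71, 70, 3859]), ((np.float64(319.4), np.float64(210.5)), [277, 169, 86, 85, 3265]), ((np.float64(319.4), np.float64(214.8)), [295, 191, 50, 48, 1857]), ((np.float64(439.1), np.float64(257.8)), [408, 227, 64, 62, 2883])]
lidB 2.6167 [ 0.74  0.36 -0.6   1.9   0.25  0.95  0.29] exp [341. 133.] [((np.float64(143.8), np.float64(86.7)), [76, 20, 132, 138, 7794]), ((np.float64(138.6), np.float64(90.9)), [101, 52, 76, 79, 4641]), ((np.float64(343.5), np.float64(129.3)), [298, 84, 91, 94, 3726]), ((np.float64(343.2), np.float64(132.1)), [317, 105, 53, 55, 2278]), ((np.float64(469.3), np.float64(183.9)), [436, 152, 68, 66, 3291]), ((np.float64(218.9), np.float64(461.2)), [192, 450, 54, 29, 1001])]
jarA 3.8583 [ 0.3   0.27 -0.77  1.89  0.22  1.06 -0.29] exp [317. 228.] [((np.float64(316.8), np.float64(218.8)), [287, 192, 68, 64, 567]), ((np.float64(545.8), np.float64(341.9)), [523, 322, 41, 37, 902])]
jarB 4.2583 [ 0.42  0.24 -0.75  1.92  0.19  1.05 -0.15] exp [343. 135.] [((np.float64(574.0), np.float64(287.7)), [550, 266, 44, 39, 1014])]
```

View pics/m1.png

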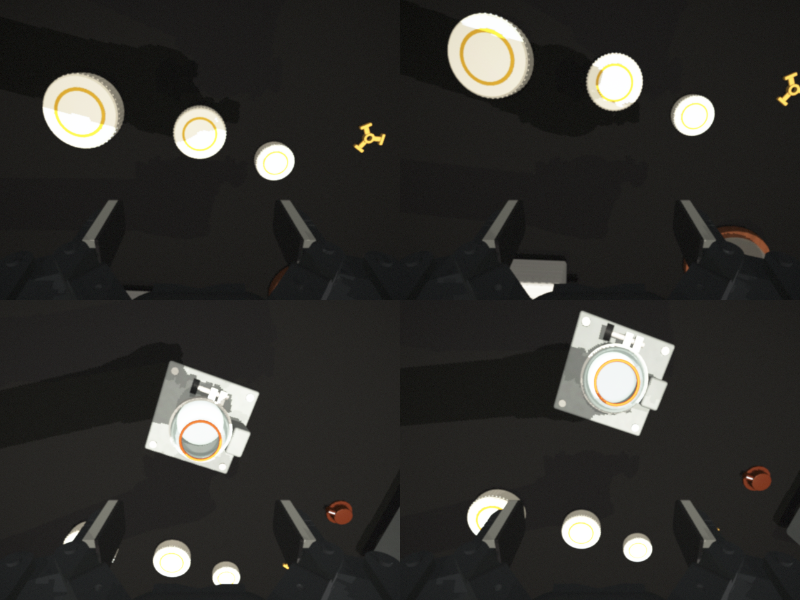

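Middle lid with its yellow ring is at (319,213) in view A and (343,131) in view B. The jar's orange ring is at about (320,224) and (346,131). Next step is to fit both rings and triangulate.

```bash
cat >> h.py <<'E'
def ringfit(p,uv,rad,lo=(5,90,110),hi=(32,255,255)):
    m=cv2.inRange(hsv(p),lo,hi); k=np.zeros_like(m); cv2.circle(k,(int(uv[0]),int(uv[1])),rad,255,-1)
    pts=cv2.findNonZero(m&k).astype(np.float32)
    for _ in range(3):
        e=cv2.fitEllipse(pts); c=np.array(e[0]); a=np.deg2rad(e[2]); q=(pts[:,0]-c)@np.array([[np.cos(a),-np.sin(a)],[np.sin(a),np.cos(a)]])
        r=np.hypot(q[:,0]/(e[1][0]/2),q[:,1]/(e[1][1]/2)); pts=pts[abs(r-1)<.12]
    return e,len(pts)
E
python3 - <<'E'
from rig import camera_params
from h import *
cp=camera_params("wrist")
for nm,uvs,rad,z in (("lid",((319,213),(343,131)),36,.02),("jar",((320,224),(346,131)),46,.114)):
    rs=[]
    for v,uv in zip("AB",uvs):
        f=np.load(f"pics/{nm}{v}.npz"); e,n=ringfit(f["p"],uv,rad); s={"position":f["pos"],"tcp_rot":f["rot"]}
        r=ray(cp,e[0],wristT(cp,s)); rs.append(r); D=np.linalg.norm(onz(r,z)-r[0])
        print(nm,v,np.round(e[0],1),np.round(e[1],1),"n",n,"dia",max(e[1])*D/cp["K"][0,0],onz(r,z).round(4))
    print("tri",tri(rs).round(4))
f=np.load("pics/lidA.npz")
m=(f["p"].max(2)>90).astype(np.uint8)*255;b=near(m,(319,213),500);print(b,"lid dia",max(b[1][2:4])*.3/415)
E
```

```text
lid A [319.2 214.2] [51.3 52.8] n 516 dia 0.03906043235341853 [ 0.5047 -0.112   0.02  ]
lid B [342.9 132. ] [56.2 58.6] n 598 dia 0.04208297834963572 [ 0.5047 -0.1118  0.02  ]
tri [ 0.5046 -0.1118  0.0209]
jar A [320.1 224.4] [61.8 64.4] n 814 dia 0.04246903345442523 [0.4868 0.1353 0.114 ]
jar B [346.4 131.5] [69.2 71.8] n 990 dia 0.04560255813413844 [0.4869 0.135  0.114 ]
tri [0.487  0.1349 0.1125]
((np.float64(319.3), np.float64(211.6)), [277, 169, 86, 86, 5794]) lid dia 0.06216867469879518
```

Run:
```python
from rig import *
from h import *
L=np.array([.5046,-.1118]); J=[.487,.135,.122]
for y in (-.1,.6,1.3,1.84,2.4,3.0,3.6,4.0):
    q=inverse_kinematics(J,Rz(y)); print(y,None if q is None else q.round(2))
movep([*L,.09],Rz(1.84)); move_l([*L,.024],feed=.1,until_force=6); print(sense()["position"],sense()["wrist_force"])
r=command_gripper(.055,40); s=sense(); print(s["time_s"],s["finger_gap"],s["gripper_force"],s["wrist_force"],s["position"])
p,d=camera("wrist"); cv2.imwrite("pics/g1.png",p[200:,:,::-1]); np.savez("pics/g1.npz",p=p)
```

```text
-0.1 [-0.06  0.39 -0.36  2.05  0.2   0.74 -2.21]
0.6 [ 0.04  0.41 -0.48  2.04  0.27  0.75 -1.58]
1.3 [ 0.14  0.44 -0.61  2.03  0.36  0.78 -0.96]
1.84 [ 0.2   0.46 -0.69  2.03  0.41  0.79 -0.47]
2.4 [ 0.26  0.48 -0.77  2.03  0.46  0.81  0.05]
3.0 [ 0.31  0.51 -0.85  2.03  0.52  0.83  0.59]
3.6 [ 0.4   0.57 -0.99  2.02  0.62  0.88  1.1 ]
4.0 [ 0.45  0.6  -1.06  2.02  0.67  0.92  1.45]
[ 0.50512636 -0.11160186  0.02442204] [0.1529828  0.68894111 0.25775468]
6.475 0.0612996438475689 42.19854008406401 [-0.79881767  1.42119708  6.54471691] [ 0.50515645 -0.11189475  0.02522437]
```

View pics/g1.png

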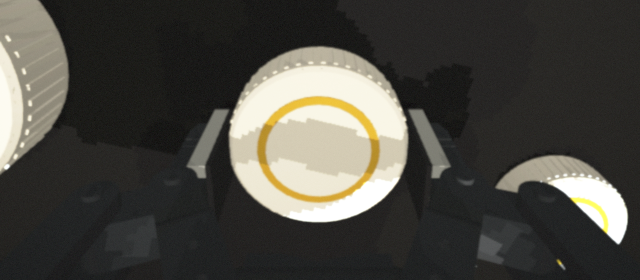

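Lid is held squarely between the pads; ring centre is at full-image (319,349). The fingertips just touch the desk (6.5 N), so I lift and compare the held offset in the tool frame.

Run:
```python
from rig import *
from h import *
cp=camera_params("wrist")
f=np.load("pics/g1.npz"); s=sense()
e,n=ringfit(f["p"],(319,349),75); P=onz(ray(cp,e[0],wristT(cp,s)),.02); print("on desk",np.round(e[0],1),n,P.round(4),"tool",(s["tcp_rot"].T@(P-s["position"])).round(4))
p0=s["position"].copy(); p0[2]=.06; move_l(p0,feed=.08); sleep(.2); s=sense()
p,d=camera("wrist"); np.savez("pics/g2.npz",p=p)
e,n=ringfit(p,(319,349),75); P=onz(ray(cp,e[0],wristT(cp,s)),s["position"][2]-.0052)
print("lifted",np.round(e[0],1),n,np.round(e[1],1),P.round(4),"tool",(s["tcp_rot"].T@(P-s["position"])).round(4))
q=P+s["tcp_rot"]@[0,0,0];print(s["time_s"],s["finger_gap"],s["wrist_force"],s["position"],s["ft_torque"])
# same-camera check of depth at lid top
print("depth at top", d[349-40:349+40:20,319].round(4))
```

```text
on desk [317.9 349.4] 2700 [ 0.5044 -0.1117  0.02  ] tool [ 0.0004 -0.0007  0.0052]
lifted [318.  349.3] 2750 [ 99.6 114.8] [ 0.504  -0.1116  0.0543] tool [ 0.0004 -0.0007  0.0052]
7.325 0.06116661123724722 [ 0.14730827  1.19468316 -0.56650523] [ 0.5047649  -0.11184255  0.05954096] [-0.00063617 -0.02931293  0.02183887]
depth at top [0.1373 0.1389 0.1405 0.1432]
```

Run:
```python
from rig import *
from h import *
cp=camera_params("wrist"); J=np.array([.487,.135]); P=[]
for i,y in enumerate((.4,.4+np.pi)):
    x=np.array([np.cos(y),np.sin(y)]); movep([*(J-.06*x),.26],Rz(y)); sleep(.15); s=sense(); p,d=camera("wrist"); np.savez(f"pics/j{i}.npz",p=p); cv2.imwrite(f"pics/j{i}.png",p[:,:,::-1])
    R,o=wristT(cp,s); q=R.T@(np.array([*J,.114])-o); uv=(cp["K"]@(q/q[2]))[:2]
    e,n=ringfit(p,uv,50); Q=onz(ray(cp,e[0],(R,o)),.114); P.append(Q); print(s["time_s"],s["joint_pos"].round(2),uv.round(),np.round(e[0],1),np.round(e[1],1),n,Q.round(4))
m=(P[0]+P[1])/2; print("mean",m.round(4),"bias tool",(Rz(.4).T@(P[0]-m)).round(4))
cv2.imwrite("pics/m2.png",np.hstack([cv2.imread(f"pics/j{i}.png")[30:330,120:520] for i in (0,1)]))
```

```text
8.9333 [ 0.05  0.11 -0.42  2.02  0.05  1.01 -1.57] [318. 136.] [317.1 135.7] [69.6 71.3] 1030 [0.487  0.1357 0.114 ]
11.4333 [ 0.48  0.54 -1.17  1.75  0.53  1.21  1.13] [319. 137.] [318.1 138.2] [69.1 70.6] 917 [0.488  0.1347 0.114 ]
mean [0.4875 0.1352 0.114 ] bias tool [-0.0002 -0.0006  0.    ]
```

View pics/m2.png

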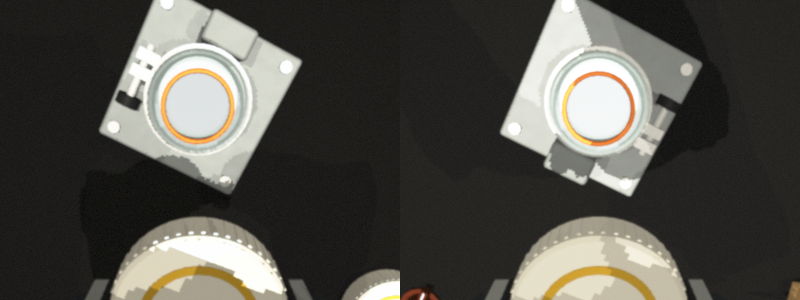

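```bash
cat > c.py <<'E'
from rig import *
from h import *
import json
J=np.array([.4875,.1352])
def tgt(y,z,off): return np.array([*(J-.0006*np.array([np.cos(y),np.sin(y)])+off),z])
def yaw(s): return np.arctan2(s["tcp_rot"][1,0],s["tcp_rot"][0,0])
def st(s,b): return f't{s["time_s"]:.2f} yaw{np.degrees(yaw(s)):.1f} z{s["position"][2]*1e3:.2f} F{(s["wrist_force"]-b["F"]).round(1)} T{(s["ft_torque"]-b["T"])[2]:.3f}'
E
python3 - <<'E'
from c import *
y=2.0; off=np.zeros(2)
movep(tgt(y,.16,off),Rz(y)); sleep(.2); move_l(tgt(y,.142,off),Rz(y),feed=.05); sleep(.3)
s=sense(); off=off-(s["position"]-tgt(y,.142,off))[:2]; print("off",off)
move_l(tgt(y,.140,off),Rz(y),feed=.03); sleep(.3); s=sense(); print((s["position"]-tgt(y,.14,0*off)).round(5),s["joint_pos"].round(2))
b={"F":s["wrist_force"],"T":s["ft_torque"]}
hit=move_l(tgt(y,.120,off),Rz(y),feed=.015,until_force=3); s=sense(); print(hit,st(s,b),s["position"])
zc=s["position"][2]
for i in range(2):
    t=s["time_s"]; y+=np.radians(3); zc+=.0002; move_l(tgt(y,zc,off),Rz(y),feed=.02); s=sense(); print(st(s,b),"dt",s["time_s"]-t,"zc",zc)
json.dump(dict(y=y,zc=zc,off=off.tolist(),F=b["F"].tolist(),T=b["T"].tolist()),open("st.json","w"))
E
```

```text
off [-1.11552100e-04 -3.15469608e-05]
[-9.e-05 -0.e+00  3.e-05] [ 0.24  0.44 -0.75  2.01  0.4   0.84 -0.3 ]
True t15.08 yaw114.6 z129.66 F[ 0.3 -0.1  4.5] T0.005 [0.48761696 0.13464946 0.1296601 ]
t15.33 yaw117.5 z129.94 F[0.6 1.  1.5] T0.014 dt 0.25 zc 0.129860098326393
t15.58 yaw120.5 z130.11 F[0.4 0.8 1.8] T0.065 dt 0.25 zc 0.130060098326393
```

Run:
```python
from c import *
d=json.load(open("st.json")); y,zc,off=d["y"],d["zc"],np.array(d["off"]); b={"F":np.array(d["F"]),"T":np.array(d["T"])}
F=1.8; dropped=False
for i in range(30):
    y+=np.radians(3); zc+=.0002-np.clip(.00008*(4-F),-.0004,.0003)
    move_l(tgt(y,zc,off),Rz(y),feed=.02); s=sense(); F=(s["wrist_force"]-b["F"])[2]; print(st(s,b),"zc%.2f"%(zc*1e3))
    if F<.8 and i>0 or abs(s["ft_torque"][2]-b["T"][2])>.3:
        z0=s["position"][2]; hit=move_l(tgt(y,z0-.008,off),Rz(y),feed=.02,until_force=3); s=sense(); zc=s["position"][2]; F=(s["wrist_force"]-b["F"])[2]
        print("probe",hit,st(s,b))
        if z0-zc>.003: dropped=True; break
print(dropped); json.dump(dict(y=y,yd=y,zc=zc,off=off.tolist(),F=d["F"],T=d["T"]),open("st.json","w"))
```

```text
t15.83 yaw123.5 z130.29 F[0.4 1.3 3.9] T0.012 zc130.08
t16.08 yaw126.5 z130.48 F[ 1.3 -0.4  4.2] T0.111 zc130.27
t16.33 yaw129.5 z130.60 F[ 0.3 -0.7  4.5] T0.038 zc130.49
t16.58 yaw132.5 z130.82 F[ 0.6 -0.2  3.8] T0.060 zc130.73
t16.83 yaw135.5 z130.92 F[ 1.  -0.1  4.8] T0.022 zc130.92
t17.08 yaw138.5 z130.79 F[0.5 0.4 0.5] T0.059 zc131.18
probe True t17.33 yaw138.6 z128.83 F[ 4.   0.3 -1.8] T0.195
t17.58 yaw141.5 z128.35 F[1.6 0.5 0.2] T0.008 zc128.73
probe True t17.88 yaw141.5 z125.46 F[ 0.2 -0.   4.8] T0.025
t18.12 yaw144.5 z125.75 F[0.8 0.  1.2] T0.009 zc125.72
t18.38 yaw147.5 z125.91 F[ 1.7 -0.6  3.1] T0.024 zc125.70
t18.62 yaw150.5 z126.06 F[0.6 0.3 4.9] T0.027 zc125.83
t18.88 yaw153.5 z126.25 F[ 1.6 -0.5  3.9] T0.027 zc126.10
t19.12 yaw156.5 z126.48 F[ 0.7 -0.1  5. ] T0.050 zc126.29
t19.38 yaw159.5 z126.69 F[0.7 0.5 5.5] T0.122 zc126.57
t19.62 yaw162.5 z126.89 F[1.7 0.3 3.8] T0.093 zc126.89
t19.88 yaw165.5 z127.08 F[1.9 0.2 4.2] T0.142 zc127.07
t20.12 yaw168.5 z127.28 F[1.3 0.4 3.5] T0.039 zc127.29
t20.38 yaw171.5 z127.50 F[1.  0.4 4.4] T0.024 zc127.45
t20.62 yaw174.5 z127.69 F[ 1.9 -0.8  4.9] T0.030 zc127.68
t20.88 yaw177.5 z127.92 F[1.  0.3 3.5] T0.031 zc127.95
t21.12 yaw-179.5 z128.09 F[2.2 0.1 3.5] T0.046 zc128.11
t21.38 yaw-176.5 z128.29 F[1.  0.3 4. ] T-0.004 zc128.27
t21.62 yaw-173.5 z128.50 F[1.7 0.4 4.6] T0.025 zc128.47
t21.88 yaw-170.5 z128.68 F[ 1.2 -0.7  4.1] T0.023 zc128.71
t22.12 yaw-167.5 z128.89 F[ 1.9 -0.   3.2] T0.043 zc128.92
t22.38 yaw-164.5 z129.10 F[ 1.1 -0.1  3.9] T0.049 zc129.06
t22.62 yaw-161.5 z129.28 F[1.2 1.3 4. ] T0.045 zc129.25
t22.88 yaw-158.5 z129.50 F[2.  0.3 3.3] T0.044 zc129.45
t23.12 yaw-155.5 z129.67 F[ 1.7 -0.3  5.5] T0.080 zc129.60
t23.38 yaw-152.5 z129.88 F[ 1.7 -0.4  4.4] T0.075 zc129.92
t23.62 yaw-149.5 z130.09 F[1.7 0.4 3.6] T0.048 zc130.15
False
```

The drop was felt at yaw 138° (130.9 → 125.4 mm, in two stages because the lugs caught briefly), but my test missed it because it was split in two. The next drop is 18° further back, so I take that one cleanly.

Run:
```python
from c import *
d=json.load(open("st.json")); y,zc,off=d["y"],d["zc"],np.array(d["off"]); b={"F":np.array(d["F"]),"T":np.array(d["T"])}
F=3.6; dropped=False; zmax=0
for i in range(9):
    y+=np.radians(3); zc+=.0002-np.clip(.00008*(4-F),-.0004,.0003)
    move_l(tgt(y,zc,off),Rz(y),feed=.02); s=sense(); F=(s["wrist_force"]-b["F"])[2]; zmax=max(zmax,s["position"][2]); print(st(s,b),"zc%.2f"%(zc*1e3))
    if F<.8:
        y+=np.radians(3); move_l(tgt(y,zc,off),Rz(y),feed=.02); print(st(sense(),b))
        hit=move_l(tgt(y,zmax-.008,off),Rz(y),feed=.015,until_force=4); s=sense(); zc=s["position"][2]
        print("probe",hit,st(s,b),s["joint_pos"].round(2))
        dropped=zmax-zc>.004
        if dropped: break
print(dropped); json.dump(dict(y=y,yd=y,zc=zc,off=off.tolist(),F=d["F"],T=d["T"]),open("st.json","w"))
```

```text
t23.88 yaw-146.5 z130.28 F[1.4 0.2 4.6] T0.047 zc130.32
t24.12 yaw-143.5 z130.48 F[0.9 0.7 3.5] T0.036 zc130.57
t24.38 yaw-140.5 z130.67 F[0.3 1.4 4.1] T0.003 zc130.73
t24.62 yaw-137.5 z130.85 F[ 0.6 -0.6  3. ] T0.011 zc130.94
t24.88 yaw-134.5 z131.00 F[1.1 0.6 2.9] T-0.006 zc131.06
t25.12 yaw-131.5 z130.80 F[-0.  -0.2  1.1] T0.073 zc131.17
t25.38 yaw-128.5 z130.72 F[ 0.9  0.5 -0.2] T-0.013 zc131.13
t25.62 yaw-125.5 z130.95 F[0.6 0.1 0.1] T-0.033
probe True t26.05 yaw-125.4 z125.67 F[ 1.2 -0.2  4.7] T-0.023 [ 0.53  0.7  -1.22  2.01  0.79  1.02  1.44]
True
```

Run:
```python
from c import *
d=json.load(open("st.json")); y,zc,off=d["y"],d["zc"],np.array(d["off"]); b={"F":np.array(d["F"]),"T":np.array(d["T"])}
F=4.7; Yd=np.radians(227)
while y>np.radians(150):
    y-=np.radians(4); zc+=-(.00027 if zc>.1224 else 0)-np.clip(.00008*(3-F),-.0004,.0003)
    move_l(tgt(y,zc,off),Rz(y),feed=.02); s=sense(); F=(s["wrist_force"]-b["F"])[2]; T=(s["ft_torque"]-b["T"])[2]; print(st(s,b),"zc%.2f"%(zc*1e3))
    if abs(T)>.3 or F>14: print("STOP"); break
sleep(.15); print(st(sense(),b),sense()["finger_gap"])
json.dump(dict(y=y,zc=zc,off=off.tolist(),F=d["F"],T=d["T"]),open("st.json","w"))
```

```text
t26.30 yaw-129.3 z125.52 F[ 0.9 -0.1  0.9] T-0.011 zc125.54
t26.55 yaw-133.3 z125.22 F[1.  0.1 1.5] T0.009 zc125.10
t26.80 yaw-137.3 z124.94 F[1.3 2.1 2.8] T-0.022 zc124.71
t27.05 yaw-141.2 z124.65 F[2.3 1.1 3. ] T-0.072 zc124.43
t27.30 yaw-145.3 z124.38 F[1.2 0.7 4.5] T-0.043 zc124.16
t27.55 yaw-149.3 z124.09 F[1.4 0.3 4.7] T-0.136 zc124.00
t27.80 yaw-153.2 z123.86 F[1.3 0.7 3.8] T-0.032 zc123.87
t28.05 yaw-157.2 z123.59 F[1.5 1.2 3. ] T-0.085 zc123.66
t28.30 yaw-161.2 z123.31 F[0.3 0.  3.6] T-0.048 zc123.39
t28.55 yaw-165.2 z123.04 F[-0.2  0.6  3.3] T-0.039 zc123.17
t28.80 yaw-169.2 z122.79 F[0.2 0.6 3.1] T-0.015 zc122.92
t29.05 yaw-173.2 z122.52 F[0.8 0.8 2. ] T-0.021 zc122.66
t29.30 yaw-177.2 z122.19 F[0.9 0.4 2.3] T-0.079 zc122.31
t29.55 yaw178.8 z122.06 F[1.4 0.8 0.6] T-0.016 zc122.26
t29.80 yaw174.8 z121.98 F[ 0.8 -0.4  1.5] T-0.043 zc122.06
t30.05 yaw170.8 z121.94 F[0.8 0.9 1.9] T0.028 zc121.94
t30.30 yaw166.8 z121.91 F[1.3 0.4 1.1] T0.029 zc121.85
t30.55 yaw162.8 z121.79 F[ 1.6 -0.3  2.9] T-0.056 zc121.71
t30.80 yaw158.8 z121.80 F[0.6 0.3 2.4] T-0.036 zc121.70
t31.05 yaw154.8 z121.72 F[1.6 0.7 2.8] T-0.043 zc121.64
t31.30 yaw150.8 z121.69 F[ 0.7 -1.1  3.5] T-0.037 zc121.63
t31.55 yaw146.8 z121.71 F[1.4 1.4 2.8] T-0.042 zc121.67
t31.70 yaw146.7 z121.68 F[0.5 0.2 3.9] T0.024 0.06097191064800849
```

Run:
```python
from c import *
d=json.load(open("st.json")); y,zc,off=d["y"],d["zc"],np.array(d["off"]); b={"F":np.array(d["F"]),"T":np.array(d["T"])}
F=3; n=0
while y>np.radians(124):
    y-=np.radians(2); zc-=np.clip(.00008*(2-F),-.0003,.0003)
    move_l(tgt(y,zc,off),Rz(y),feed=.02); a=[]
    for _ in range(8): sleep(.025); s=sense(); a.append([(s["wrist_force"]-b["F"])[2],(s["ft_torque"]-b["T"])[2]])
    F,T=np.mean(a,0); print(f't{s["time_s"]:.2f} cmd{np.degrees(y):.1f} act{np.degrees(yaw(s)):.1f} z{s["position"][2]*1e3:.2f} F{F:.1f} T{T:.3f} zc{zc*1e3:.2f}')
    if T<-.112 or s["time_s"]>44: break
json.dump(dict(y=y,zc=zc,off=off.tolist(),F=d["F"],T=d["T"]),open("st.json","w"))
```

```text
t32.15 cmd144.6 act144.6 z121.72 F2.3 T-0.038 zc121.75
t32.60 cmd142.6 act142.6 z121.64 F0.2 T-0.069 zc121.78
t33.05 cmd140.6 act140.6 z121.55 F-0.6 T-0.083 zc121.63
t33.50 cmd138.6 act138.6 z121.40 F-0.6 T-0.081 zc121.42
t33.95 cmd136.6 act136.6 z121.27 F1.0 T-0.095 zc121.21
t34.40 cmd134.6 act134.6 z121.14 F0.5 T-0.048 zc121.13
t34.85 cmd132.6 act132.6 z121.03 F0.7 T-0.059 zc121.00
t35.30 cmd130.6 act130.6 z120.90 F1.0 T-0.058 zc120.90
t35.75 cmd128.6 act128.6 z120.80 F0.2 T-0.019 zc120.82
t36.20 cmd126.6 act126.6 z120.68 F0.4 T0.006 zc120.68
t36.65 cmd124.6 act124.6 z120.55 F0.7 T0.002 zc120.55
t37.10 cmd122.6 act122.6 z120.42 F0.5 T0.019 zc120.44
```

Run:
```python
from c import *
def av(t):
    a=[]
    for _ in range(10):
        sleep(.02); s=sense(); a.append(np.r_[s["wrist_force"],s["ft_torque"]])
    print(t,f'{s["time_s"]:.2f}',"gap %.4f grip %.1f"%(s["finger_gap"],s["gripper_force"]),np.mean(a,0).round(3),s["position"].round(5),np.degrees(yaw(s)).round(2),s["tcp_rot"][:,2].round(4))
d=json.load(open("st.json")); print(np.round(d["F"]+d["T"],3))
av("held")
```

```text
[-0.995 -0.165  0.014  0.016 -0.036 -0.009]
held 37.27 gap 0.0610 grip 43.8 [ 1.055  0.378  0.331  0.12  -0.255  0.03 ] [0.4877  0.13469 0.12044] 122.6 [-0.e+00  1.e-04 -1.e+00]
```

Run:
```python
from rig import *
from h import *
p,d=camera("wrist"); np.savez("pics/t1.npz",p=p,d=d); g=np.load("pics/g2.npz")["p"]
for q in (g,p):
    e,n=ringfit(q,(319,349),75); print(np.round(e[0],2),np.round(e[1],2),n)
cv2.imwrite("pics/m3.png",np.hstack([q[230:480,180:460,::-1] for q in (g,p)]))
```

```text
[317.99 349.31] [ 99.59 114.82] 2750
[318.04 349.38] [ 99.54 114.81] 2724
```

View pics/m3.png

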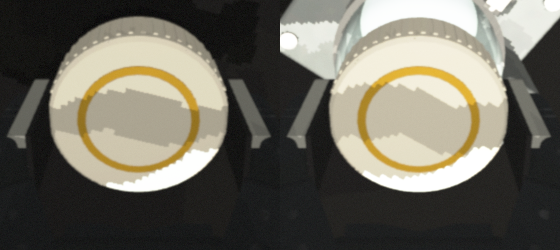

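The ring sits at the same pixels as before, so the lid has not slid in the grip and has gone down with the thread. By angle (about 19° after the bite) it carries roughly 13–14 N, possibly 16 by height. I ease it back 5° to mid-range, then let go.

Run:
```python
from c import *
d=json.load(open("st.json")); y,zc,off=d["y"],d["zc"],np.array(d["off"])
def av(t):
    a=[]
    for _ in range(10):
        sleep(.02); s=sense(); a.append(np.r_[s["wrist_force"],s["ft_torque"]])
    print(t,f'{s["time_s"]:.2f}',"gap %.4f"%s["finger_gap"],np.mean(a,0).round(3),s["position"].round(5),np.degrees(yaw(s)).round(2))
for i in range(2):
    y+=np.radians(2.5); zc+=.00016; move_l(tgt(y,zc,off),Rz(y),feed=.02); av("back")
s=sense(); command_gripper(.085); av("open")
p,_=camera("wrist"); e,n=ringfit(p,(319,349),75); print(np.round(e[0],2),np.round(e[1],2),n)
```

```text
back 37.73 gap 0.0606 [ 0.441  0.181  0.982  0.038 -0.137  0.238] [0.48761 0.13462 0.12057] 125.1
back 38.15 gap 0.0611 [-0.737 -0.615  1.773 -0.06   0.053  0.233] [0.48754 0.13451 0.12072] 127.57
open 38.68 gap 0.0855 [ 0.106 -0.055 -0.434 -0.018 -0.002 -0.003] [0.48777 0.13469 0.12077] 127.58
[317.12 349.3 ] [ 99.44 114.81] 2724
```

Run:
```python
from c import *
s=sense(); y=yaw(s); P=s["position"]-.0003*Rz(y)[:,1]
def av(t):
    a=[]
    for _ in range(10):
        sleep(.02); s=sense(); a.append(np.r_[s["wrist_force"],s["ft_torque"]])
    print(t,f'{s["time_s"]:.2f}',"gap %.4f"%s["finger_gap"],np.mean(a,0).round(3),s["position"].round(5),np.degrees(yaw(s)).round(2))
move_l(P,Rz(y),feed=.02); av("free"); command_gripper(.055,30); av("grip")
for i in range(2):
    y-=np.radians(1); P[2]-=.00006; move_l(P,Rz(y),feed=.02); av("fwd")
```

```text
free 39.15 gap 0.0849 [-0.047 -0.229 -0.151 -0.013 -0.009 -0.009] [0.48754 0.13452 0.12076] 127.58
grip 39.67 gap 0.0613 [-1.257 -0.891  5.695 -0.188  0.291  0.02 ] [0.48766 0.13454 0.12118] 127.59
fwd 40.09 gap 0.0617 [-1.36  -0.52   5.35  -0.152  0.259  0.081] [0.48773 0.13462 0.12114] 126.6
fwd 40.51 gap 0.0612 [-0.994 -0.636  5.175 -0.124  0.265  0.105] [0.48774 0.13468 0.12107] 125.61
```

Gripping preloads the wrench by about the size of the torque I'm trying to feel, so I rely on angle and height. They bracket the load at roughly 8–12 N at yaw 131°. I set it there, release, and check.

Run:
```python
from c import *
s=sense(); y=yaw(s); P=s["position"].copy()
def av(t):
    a=[]
    for _ in range(10):
        sleep(.02); s=sense(); a.append(np.r_[s["wrist_force"],s["ft_torque"]])
    print(t,f'{s["time_s"]:.2f}',"gap %.4f"%s["finger_gap"],np.mean(a,0).round(3),s["position"].round(5),np.degrees(yaw(s)).round(2))
for i in range(2):
    y+=np.radians(2.6); P[2]+=.0003; move_l(P,Rz(y),feed=.02); av("back")
command_gripper(.085); av("open")
P=sense()["position"]; P[2]+=.13; move_l(P,feed=.1); sleep(.2); s=sense()
p,d=camera("wrist"); cv2.imwrite("pics/end.png",p[:,:,::-1]); np.savez("pics/end.npz",p=p,d=d,pos=s["position"],rot=s["tcp_rot"]); print(s["time_s"])
cp=camera_params("wrist"); T=wristT(cp,s)
q=T[0].T@(np.array([.4876,.1352,.1155])-T[1]); uv=(cp["K"]@(q/q[2]))[:2]
e,n=ringfit(p,uv,40); print(uv,np.round(e[0],1),np.round(e[1],1),onz(ray(cp,e[0],T),.1155).round(4))
```

```text
back 40.92 gap 0.0612 [-0.296 -0.765  1.944 -0.106  0.073  0.255] [0.48776 0.13463 0.12135] 128.21
back 41.34 gap 0.0612 [ 0.034 -0.379 -0.029 -0.098  0.     0.223] [0.48767 0.13461 0.12153] 130.79
open 41.88 gap 0.0846 [-0.037  0.239  0.031  0.013 -0.002 -0.004] [0.48777 0.13472 0.12171] 130.81
43.525
[320.35283467 234.55206006] [318.3 234.8] [58.3 61.2] [0.4867 0.1342 0.1155]
```

View pics/end.png

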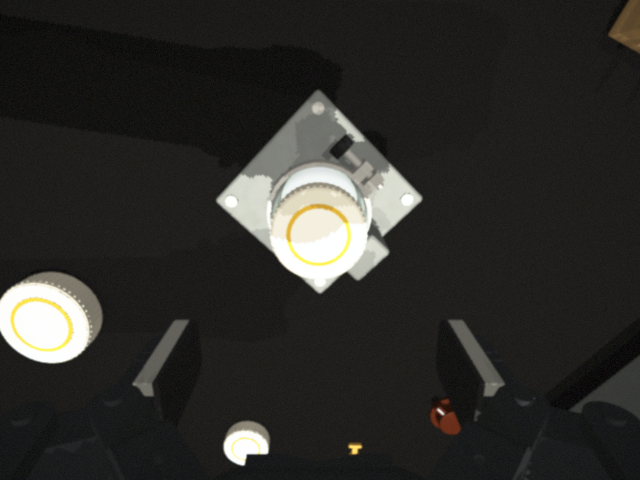

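The lid sits square on the jar with its ring at (318,235), within about 1 mm of the jar axis. The hand is clear and the neighbours are undisturbed, so I hand it in.

```bash
python3 -c "
from rig import *
print(finish_job())"
```

```text
the job is handed in; nothing more can be done
None
```

I capped the jar with the middle-sized lid, felt the thread drop, screwed it down and handed the job in at about 44 s. The lid turned past the first drop, so I took the next one. The final tightness, an estimated 8–12 N, comes from turn angle and height because the torque reading wasn't clear, and I eased the lid back about 8° after turning it a little too far.

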